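Shut the UV pot steriliser and hold its enabling button

TASK

Lower the open lid of the white UV sterilising box gently until it is fully shut, without slamming it; then, with the gripper, push the green enabling button on the yellow station down half-way, about 12 mm, so that its white band has just sunk into the black collar, and keep it there: finish while still holding it, with the lid shut. Do not press the button before the lid is shut, and never push it right in, which trips the lamp off. Leave the red stop button alone, and do not shift the bottles, jar, spatula and loose pots on the bench or tip over the pots in the box.

Things in the scene. Friction and masses are not known exactly. Their poses are not given: they have to be found in the camera images.
- uv_box: white open-topped UV sterilising box, fixed to the bench, 200 (x) x 220 (y) x 100 mm tall; origin at the centre of its underside; z up; its own +x points to the hinge edge, -x to the front where the lid's tab comes down. Two green pots stand inside
- uv_lid (a joint): angle of the lid in rad: 0 fully shut, flat on the box; grows as it opens up to 1.5; starts part open (0.6 to 1.05). A friction hinge holds the lid wherever it is left; 1 to 5 N down on the tab moves it. Lid about 0.35 kg
- uv_lid_hinge (a point): point on the hinge line, middle of the box's +x top edge, 100.5 mm above the bench. The hinge line runs along the box's y. The lid is a plate 200 x 220 mm, 12 mm thick, white frame with amber window, its underside passing through the hinge line; shut it reaches from the hinge towards the box's -x
- uv_lid_tab (a point): point on the upper (outer) face of the lid's blue tab, on the lid's centre line, 210 mm from the hinge line along the lid and 12 mm above its underside (so 112.5 mm above the bench when shut). The tab is 70 mm wide and reaches 20 mm further out than this point. Site z is the lid's outward normal, point y lies along the hinge. Pushing down here, following the arc about the hinge, shuts the lid
- run_station: yellow station fixed to the bench: housing 84 x 84 mm, 56 mm tall, black collar (62 mm diameter) on top to 62 mm; origin at the centre of its underside, z up. It carries the green enabling button. It may stand left or right of the box
- enable (a joint): how far the green enabling button is pressed, m: 0 released, 0.024 fully in. Spring-returned: 3 N starts it moving, 6 N at 12 mm, 9 N fully in
- enable_top (a point): centre of the enabling button's top face, which moves with it. Released, it is 92 mm above the bench, 30 mm above the black collar. The upright plunger is 42 mm in diameter: upper 18 mm green, below it a white band 12 mm tall, which has just vanished into the collar at half travel (12 mm, top face 80 mm above the bench). It moves straight down
- stop_station: grey station of the same size with a red mushroom stop button, fixed to the bench on the other side of the box; origin at the centre of its underside. Leave alone
- stop (a joint): how far the red stop button is pressed, m: 0 released, 0.008 fully in (about 5 N starts it). Must stay released. Its 44 mm red cap tops out 92 mm above the bench
- pot_a: an inverted empty green plastic seedling pot, 52 mm tall, 58 mm wide at the rim (below) and 38 mm at the top; origin at the centre of its underside, z up; 30 g, loose; inside the UV box
- pot_b: an inverted empty green plastic seedling pot, 52 mm tall, 58 mm wide at the rim (below) and 38 mm at the top; origin at the centre of its underside, z up; 30 g, loose; inside the UV box
- pot_c: an inverted empty green plastic seedling pot, 52 mm tall, 58 mm wide at the rim (below) and 38 mm at the top; origin at the centre of its underside, z up; 30 g, loose; on the bench, left front
- pot_d: an inverted empty green plastic seedling pot, 52 mm tall, 58 mm wide at the rim (below) and 38 mm at the top; origin at the centre of its underside, z up; 30 g, loose; on the bench, right front
- bottle_a: white 190 mm tall bottle with red cap, 66 mm diameter, loose, 0.5 kg; origin at the centre of its underside
- bottle_b: brown 190 mm tall bottle with red cap, 66 mm diameter, loose, 0.5 kg; origin at the centre of its underside
- jar: amber jar with blue cap, 75 mm tall, 60 mm diameter, loose, 0.2 kg, to the left of the box; origin at the centre of its underside
- spatula: spatula 200 mm long lying on the bench, loose; origin on its underside
Things that resemble listed ones, but are neither listed nor needed, are in the scene too. Of the things like the run_station, leave any that is purple or turquoise; of the rest the smaller one is meant.

How it is judged:
On the way, in this order (a step that is already met when the one before it is completed fails the run):
1. the lid is fully shut, with the green button still released (value of joint uv_lid below 0.04 rad and value of joint enable below 0.003 m), for 0.2 s.
2. the green button is held half-way by the robot, lid shut (value of joint uv_lid below 0.04 rad and value of joint enable between 0.008 and 0.016 m and contact force between any of the fingers, the arm and enable above 3 N), for 0.3 s.
At the end, for the whole second after the job is handed in: The robot is still pushing the green button (over 3 N), held steady 8 to 16 mm down; the lid is shut (under 0.04 rad); the red stop button is released; the pots in the box stand upright (within 0.4 rad), and bottles, jar, spatula and bench pots are within 30 mm of where they were (all of step 2 and velocity of joint enable between -0.01 and 0.01 m/s and value of joint stop below 0.002 m and not (angle between any of pot_a, pot_b's own z axis and vertical above 0.4 rad) and distance of each of bottle_a, bottle_b, jar, spatula, pot_c, pot_d from where it was at the start of the episode below 0.03 m); the arm keeps its last pose, push and grip.
It fails at once if the green button is pressed (over 4 mm) while the lid is not shut (over 0.08 rad) (value of joint enable above 0.004 m and value of joint uv_lid above 0.08 rad).
It fails at once if the green button is pushed right in (over 20 mm of its 24 mm), tripping the lamp (value of joint enable above 0.02 m).
It fails at once if the red stop button is pressed (over 2 mm) (value of joint stop above 0.002 m).
It fails at once if the lid is slammed (closing faster than 2.5 rad/s) (velocity of joint uv_lid below -2.5 rad/s).
It fails at once if a pot in the box is tipped over (more than 0.4 rad), or a bottle, the jar, the spatula or a bench pot is shifted by more than 30 mm (angle between any of pot_a, pot_b's own z axis and vertical above 0.4 rad or distance of any of bottle_a, bottle_b, jar, spatula, pot_c, pot_d from where it was at the start of the episode above 0.03 m).
It also fails if it takes over 40 s, if anything falls off the work surface, if the arm or the gripper's body presses on something with over 40 N, if the wrist force passes 120 N, or if a joint passes its speed limit or range.

ROBOT

A 6-joint arm with a two-finger parallel gripper is mounted at the origin on the work surface. World frame = base frame: x ahead of the robot, y to its left, z up, the work surface at z = 0. Lengths are in m, angles in rad, forces in N, time in s.
With the tool pointing down it reaches from about 0.375 to 0.75 m from the base axis. Payload 9 kg.
Tool frame: the origin (TCP) lies midway between the tips of the shut fingers; the grasp point (between the pads) lies 19 mm behind it; z points along the fingers, y is the direction in which the jaws open and shut (so a half turn about z gives the same grasp; the last joint's range is limited). The gripper opens to 85 mm and grips with 20 to 120 N. Pads are 22 mm wide; open, the fingers measure 114 mm over their backs; the gripper's body (76 mm by 85 mm) begins 54 mm behind the grasp point. The pads swing forward as they close: fully open they stand 13 mm farther back than shut.
Start: joints at [-1.484, 0.104, 0.097, 1.564, 0, 1.353], TCP at [0.18, -0.572, 0.231] pointing down, gripper open.
Joint ranges: [-2.99, 2.99], [-0.84, 1.86], [-1.1, 1.16], [-1.84, 2.11], [-1.51, 1.56], [-3.14, 3.14]. Speed limits (rad/s): [2.22, 2.22, 2.57, 3.14, 3.14, 3.14].

INTERFACE

Orientations are given as a rotation vector (axis times angle).
In Python, from plant import arm, eyes, ticket gives the robot as it stands. The module is installed in compiled form; this text tells all that it offers.
- The arm moves only by the tool apply_moves, never from a script. Its argument "steps" is a list of rows, each a list of 3 entries, a list of its own where there are three numbers: the opening, from -1 (shut) to 1 (fully open), then the shift along the world's x, y, z in units of 30 mm (1.0 is 30 mm), then the turn, a rotation vector about the world's x, y, z in rad. In form: [[fingers, [dx, dy, dz], [ax, ay, az]], ...]. A call has 1 to 10 rows; each row is the pose to reach, as a shift and turn from the pose measured when the call began; what a row does not reach only later rows make up. A row lasts 1/10 s, in which the tool goes at most 50 mm and 8.59 degrees, less where a joint would pass 70% of its speed; a pose out of reach is approached as far as the arm can. A call with a gripper value outside its range is refused whole. The fingers move at their own pace and stop on an object; the grip force is fixed at half the most. Time passes only in rows, so rows that repeat a pose let the fingers close. It gives the time, the measured TCP pose, the force and the opening at its end, in the units of the state.
- arm.get_obs(): the state, without advancing time (a new reading comes with each control period).
- eyes.capture(name): name is "side" or "top"; returns (picture, depth): 480x640x3 uint8, red, green, blue; 480x640 float32, m along the optical axis (not along the pixel's ray), 0 where there is no reading.
- eyes.camera_info(name): a dict with "fov_y" (degrees; the focal length in pixels is half the picture's height over the tangent of half this angle, whatever the lens; pixels are square), "cx", "cy" (the principal point, pixels), "R" (3x3) and "t" (3): a world point X has camera coordinates R X + t. Camera axes: x right, y down, z forward; pixel columns grow to the right and rows downward; lengths in m; the calibration is good to about 2 mm. A picture is of the moment at which its call begins. camera_info takes no time and is no camera call.
- ticket.hand_in(): hands the job in, once; it reports no verdict.
The state is a dict: "time_s": time; "joint_pos": joint angles; "joint_vel": joint speeds; "effort": joint torques, N m; "position": TCP position; "tcp_rot": TCP orientation; "contact_force": force on the tool from outside, world axes, zero at the start; "torque": the same for the moment, N m; "finger_gap": finger opening in m.
Only numpy, scipy, OpenCV 4.12 (cv2) and the standard library are available. Lean on these libraries where they do the work, as an engineer would, in place of code of your own. Each camera call takes 0.05 s, during which the arm holds its last target. There are 200 camera calls.

## Working session

There is one attempt and no reset: what is moved stays moved. The work goes in short steps, Python scripts to look and compute and a tool call to move; the robot and the scene stay as the last step left them, time stands still between calls to the robot, and variables do not carry over. Pictures are saved under pics/ and viewed, about 8 in all and at most 12, crops included, and the job is handed in when it is done.

Besides the shell and the picture viewer there is one more tool, called after ">>>" as name([rows], argument=value, ...), one row to a line, values as JSON. apply_moves: Moves the arm, as the interface text tells. Its arguments: {"type":"object","properties":{"steps":{"type":"array","items":{"type":"array"}}},"required":["steps"]}

```bash
mkdir -p pics; cat > h.py <<'E'
import numpy as np, cv2
from plant import arm, eyes, ticket
def cap(n):
    p,d=eyes.capture(n); return p,d
def pts(n,d):
    c=eyes.camera_info(n); f=240/np.tan(np.radians(c["fov_y"])/2)
    v,u=np.mgrid[0:480,0:640]
    X=np.stack([(u-c["cx"])/f*d,(v-c["cy"])/f*d,d],-1)
    return (X-np.array(c["t"]))@np.array(c["R"])
E
python3 - <<'E'
from h import *
for n in("side","top"):
    p,d=cap(n); np.savez(f"{n}0.npz",p=p,d=d)
    cv2.imwrite(f"pics/{n}0.png",p[...,::-1]); print({k:np.round(v,3).tolist() for k,v in eyes.camera_info(n).items()},(d>0).mean())
print(arm.get_obs())
E
```

```text
{'fov_y': 46.873, 'cx': 318.335, 'cy': 233.85, 'R': [[-0.824, -0.567, 0.007], [-0.39, 0.558, -0.732], [0.411, -0.605, -0.681]], 't': [0.494, 0.267, 1.41]} 0.9958626302083333
{'fov_y': 52.992, 'cx': 327.081, 'cy': 237.449, 'R': [[-0.005, -1.0, 0.005], [-0.985, 0.004, -0.175], [0.175, -0.006, -0.985]], 't': [0.02, 0.565, 1.622]} 0.996064453125
{'time_s': 0.1, 'joint_pos': array([-1.48373570e+00,  1.04651824e-01,  9.65721183e-02,  1.56392375e+00,
        1.06247364e-05,  1.35312950e+00]), 'joint_vel': array([-0.0003206 , -0.0028887 ,  0.00140385,  0.00057461,  0.00062993,
        0.00066128]), 'effort': array([ 8.57889623e-03, -5.58201599e+01,  5.04724395e+01,  1.26611808e-02,
       -2.27770552e-04, -3.76401033e-06]), 'position': array([ 0.18002453, -0.57204248,  0.23060673]), 'tcp_rot': array([-3.10400766e+00, -4.76632176e-01, -1.40336184e-04]), 'contact_force': array([ 0.13939836, -0.20619041,  0.42261687]), 'torque': array([-0.03100755, -0.041626  ,  0.01493939]), 'finger_gap': 0.08558699670553559}
```

View pics/side0.png

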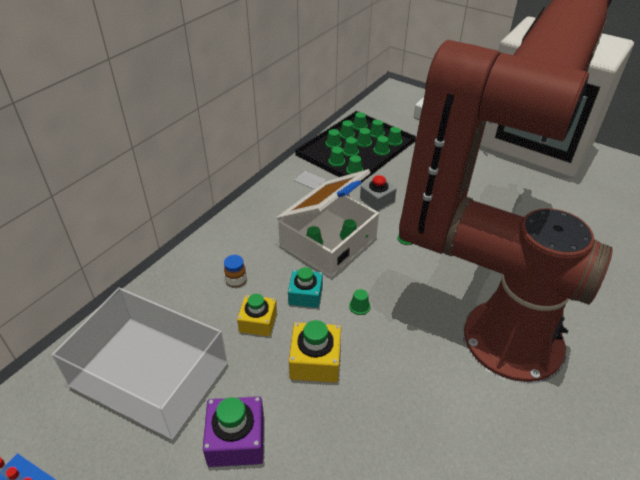

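View pics/top0.png

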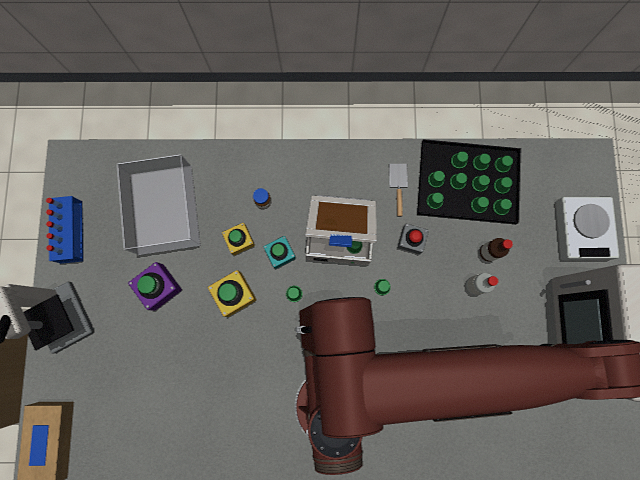

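The side view shows the part-open lid with its blue tab at (350,187). The smaller yellow station is at (257,312) and the stop is at (378,188). In the top view the tab is at (341,240), the small yellow station at (237,238), the larger yellow one at (231,293) and the stop at (414,238). Next I measure these.

```bash
python3 - <<'E'
from h import *
def blob(n,win,lo,hi,zr=(0,.5)):
    a=np.load(f"{n}0.npz"); p,d=a["p"],a["d"]; W=pts(n,d)
    h=cv2.cvtColor(p,cv2.COLOR_RGB2HSV); m=cv2.inRange(h,lo,hi)>0
    k=np.zeros_like(m); u0,v0,u1,v1=win; k[v0:v1,u0:u1]=1
    m&=k&(d>0)&(W[...,2]>zr[0])&(W[...,2]<zr[1]); return W[m]
def show(t,P): print(t,len(P),"med",np.median(P,0).round(3),"p2",np.percentile(P,3,axis=0).round(3),"p98",np.percentile(P,97,axis=0).round(3))
blue=((100,120,60),(130,255,255)); green=((45,100,40),(85,255,255)); yel=((18,150,80),(32,255,255))
T=blob("top",(320,225,365,252),*blue); show("tab top",T); S=blob("side",(330,170,375,205),*blue); show("tab side",S)
for nm,w in(("small",(218,220,257,256)),("big",(205,268,258,318))):
    G=blob("top",w,*green); show(nm+" green",G); Z=G[G[:,2]>np.percentile(G[:,2],50)-.006]; print(" circle",cv2.minEnclosingCircle(Z[:,:2].astype(np.float32)))
    Y=blob("top",w,*yel,zr=(.045,.07)); r=cv2.minAreaRect(Y[:,:2].astype(np.float32)); print(" rect",r)
show("small side green",blob("side",(240,288,275,312),*green))
# window amber -> lid plane
A=blob("top",(310,195,375,240),(5,120,50),(20,255,200)); show("amber",A)
r=cv2.minAreaRect(A[:,:2].astype(np.float32)); print(r)
c=A.mean(0); n=np.linalg.svd(A-c)[2][2]; n*=np.sign(n[2]); print("n",n,"angle",np.arccos(n[2]),"tilt dir yaw",np.arctan2(n[1],n[0]))
for nm,w,lo,hi in(("potL",(283,283,305,303),*green),("potR",(372,277,393,296),*green),("stop",(400,225,428,250),(170,120,60),(180,255,255)),("jar",(250,185,272,210),*blue)):
    show(nm,blob("top",w,lo,hi))
# box rim: white pts z .09-.105
W=blob("top",(295,190,385,270),(0,0,90),(180,80,255),(.088,.108)); show("rim",W); print(cv2.minAreaRect(W[:,:2].astype(np.float32)))
E
```

```text
tab top 236 med [ 0.52  -0.023  0.242] p2 [ 0.505 -0.054  0.224] p98 [0.539 0.01  0.253]
tab side 150 med [ 0.512 -0.013  0.246] p2 [ 0.503 -0.051  0.233] p98 [0.533 0.013 0.252]
small green 121 med [0.565 0.329 0.092] p2 [0.548 0.311 0.06 ] p98 [0.584 0.355 0.098]
 circle ((0.5655134320259094, 0.3280511498451233), 0.020815715193748474)
 rect ((0.5663011074066162, 0.32879287004470825), (0.0860825702548027, 0.08200158178806305), 25.624814987182617)
big green 262 med [0.374 0.342 0.127] p2 [0.351 0.317 0.085] p98 [0.399 0.374 0.134]
 circle ((0.3748231530189514, 0.34164246916770935), 0.029077230021357536)
 rect ((0.38034307956695557, 0.3477320969104767), (0.09530406445264816, 0.11337023228406906), 30.1525936126709)
small side green 202 med [0.561 0.332 0.092] p2 [0.546 0.313 0.078] p98 [0.58  0.348 0.096]
amber 1359 med [ 0.609 -0.03   0.17 ] p2 [ 0.558 -0.105  0.126] p98 [0.665 0.044 0.208]
((0.6123349070549011, -0.029392845928668976), (0.15964537858963013, 0.11103469878435135), 84.5837631225586)
n [ 0.61154448 -0.05926129  0.78898761] angle 0.6616368171513032 tilt dir yaw -0.0966026689883925
potL 178 med [0.374 0.134 0.048] p2 [0.35  0.11  0.002] p98 [0.401 0.158 0.057]
potR 176 med [ 0.396 -0.171  0.048] p2 [ 0.372 -0.192  0.003] p98 [ 0.423 -0.15   0.057]
stop 7 med [ 0.553 -0.268  0.083] p2 [ 0.546 -0.295  0.065] p98 [ 0.58  -0.265  0.093]
jar 176 med [0.71  0.248 0.075] p2 [0.688 0.225 0.067] p98 [0.733 0.271 0.083]
rim 275 med [ 0.497 -0.028  0.1  ] p2 [ 0.48  -0.13   0.092] p98 [0.699 0.085 0.107]
((0.5916458368301392, -0.029974669218063354), (0.22015288472175598, 0.21354280412197113), 84.32455444335938)
```

>>> apply_moves([
  [-1, [0, 0, 1.5], [0, 0, 0]],
  [-1, [0, 0, 3], [0, 0, 0]],
  [-1, [0.8, 1.4, 3], [0, 0, 0]],
  [-1, [1.6, 2.7, 3], [0, 0, 0]],
  [-1, [2.5, 4.1, 3], [0, 0, 0]],
  [-1, [3.3, 5.4, 3], [0, 0, 0]],
  [-1, [4.1, 6.8, 3], [0, 0, 0]],
  [-1, [5.0, 8.1, 3], [0, 0, 0]],
  [-1, [5.8, 9.5, 3], [0, 0, 0]],
  [-1, [6.6, 10.8, 3], [0, 0, 0]],
])

```text
time_s: 1.1
position: [0.3786, -0.246, 0.3204]
tcp_rot: [-3.104, -0.477, -0.0]
contact_force: [0.7, -0.9, 0.6]
finger_gap: 0.0001
```

>>> apply_moves([
  [-1, [0.8, 1.3, 0], [0, 0, 0]],
  [-1, [1.6, 2.6, 0], [0, 0, 0]],
  [-1, [2.4, 3.9, 0], [0, 0, 0]],
  [-1, [3.2, 5.2, 0], [0, 0, 0]],
  [-1, [3.9, 6.4, 0], [0, 0, 0]],
  [-1, [4.5, 7.4, 0], [0, 0, 0]],
  [-1, [4.5, 7.4, -1], [0, 0, 0]],
  [-1, [4.5, 7.4, -1], [0, 0, 0]],
])

```text
time_s: 1.9
position: [0.5125, -0.0227, 0.2867]
tcp_rot: [-3.101, -0.479, 0.008]
contact_force: [-0.7, 0.4, -0.3]
finger_gap: 0.0002
```

```bash
python3 - <<'E'
from h import *
p,d=cap("side"); cv2.imwrite("pics/s1.png",cv2.resize(p[130:300,220:450,::-1],None,fx=3,fy=3)); print(arm.get_obs()["position"],arm.get_obs()["contact_force"])
E
```

```text
[ 0.51254369 -0.02352841  0.28867585] [ 0.01673588 -0.70064482  1.74821535]
```

View pics/s1.png

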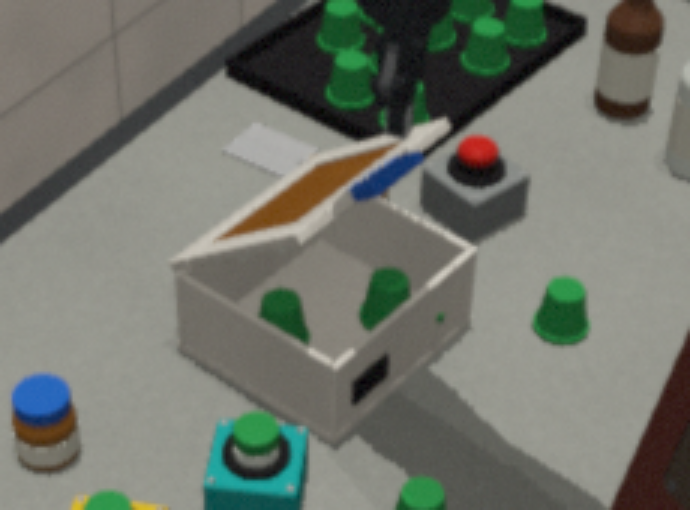

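The finger tip hangs over the tab, at about (400,130) in the crop. I lower it along the arc.

>>> apply_moves([
  [-1, [0.25, 0, -0.8], [0, 0, 0]],
  [-1, [0.25, 0, -1.3], [0, 0, 0]],
  [-1, [0.25, 0, -1.6], [0, 0, 0]],
  [-1, [0.1, 0, -1.8], [0, 0, 0]],
  [-1, [0, 0, -2.0], [0, 0, 0]],
  [-1, [-0.2, 0, -2.3], [0, 0, 0]],
  [-1, [-0.42, 0.03, -2.57], [0, 0, 0]],
  [-1, [-0.6, 0.05, -2.87], [0, 0, 0]],
  [-1, [-0.76, 0.1, -3.18], [0, 0, 0]],
  [-1, [-0.76, 0.1, -3.18], [0, 0, 0]],
])

```text
time_s: 2.95
position: [0.4889, -0.0205, 0.1929]
tcp_rot: [-3.102, -0.477, 0.007]
contact_force: [0.2, -0.0, -0.5]
finger_gap: 0.0
```

```bash
python3 - <<'E'
from h import *
o=arm.get_obs(); print(o["position"],o["contact_force"],o["time_s"])
p,d=cap("top"); W=pts("top",d); h=cv2.cvtColor(p,cv2.COLOR_RGB2HSV)
m=(cv2.inRange(h,(5,120,50),(20,255,200))>0); m[:190]=0;m[270:]=0;m[:,:305]=0;m[:,380:]=0
A=W[m&(d>0)&(W[...,2]>.05)]; c=A.mean(0);n=np.linalg.svd(A-c)[2][2];n*=np.sign(n[2]);print(len(A),"angle",np.arccos(n[2]))
b=(cv2.inRange(h,(100,120,60),(130,255,255))>0); b[:220]=0;b[285:]=0;b[:,:305]=0;b[:,380:]=0;B=W[b&(d>0)];print(len(B),B.mean(0) if len(B) else 0)
p,d=cap("side"); cv2.imwrite("pics/s2.png",cv2.resize(p[130:300,220:450,::-1],None,fx=3,fy=3))
E
```

```text
[ 0.48890842 -0.02053023  0.19293068] [ 0.21851719 -0.04372023 -0.4902685 ] 2.95
655 angle 1.3615347280497414
0 0
```

View pics/s2.png

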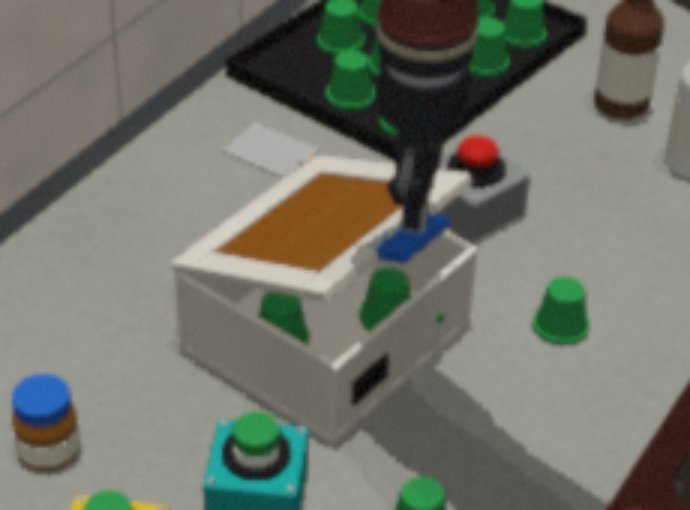

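The tip is on the blue tab, at about (410,235) in the crop, and the lid is following it to roughly 0.4 rad. I continue the arc.

>>> apply_moves([
  [-1, [-0.14, 0, -0.3], [0, 0, 0]],
  [-1, [-0.28, 0.02, -0.63], [0, 0, 0]],
  [-1, [-0.39, 0.03, -0.97], [0, 0, 0]],
  [-1, [-0.49, 0.04, -1.3], [0, 0, 0]],
  [-1, [-0.57, 0.05, -1.64], [0, 0, 0]],
  [-1, [-0.64, 0.06, -1.98], [0, 0, 0]],
  [-1, [-0.68, 0.06, -2.25], [0, 0, 0]],
  [-1, [-0.7, 0.06, -2.45], [0, 0, 0]],
  [-1, [-0.71, 0.06, -2.6], [0, 0, 0]],
  [-1, [-0.71, 0.06, -2.68], [0, 0, 0]],
])

```text
time_s: 4.05
position: [0.4682, -0.0187, 0.1131]
tcp_rot: [-3.102, -0.477, 0.006]
contact_force: [-1.3, 0.2, 2.1]
finger_gap: -0.0003
```

>>> apply_moves([
  [-1, [0, 0, -0.05], [0, 0, 0]],
  [-1, [0, 0, -0.08], [0, 0, 0]],
  [-1, [0, 0, -0.08], [0, 0, 0]],
  [-1, [0, 0, -0.08], [0, 0, 0]],
])

```text
time_s: 4.45
position: [0.4682, -0.0188, 0.1124]
tcp_rot: [-3.103, -0.477, 0.005]
contact_force: [-6.7, 2.3, 15.7]
finger_gap: 0.0001
```

The contact force rose to 15.7 N at z = 0.1124, which matches the tab height when shut. Now I lift and travel to above the small yellow station.

>>> apply_moves([
  [-1, [0, 0, 0.7], [0, 0, 0]],
  [-1, [0, 0, 2], [0, 0, 0]],
  [-1, [0.2, 1, 2.5], [0, 0, 0]],
  [-1, [0.6, 2.4, 2.5], [0, 0, 0]],
  [-1, [1.1, 3.9, 2.5], [0, 0, 0]],
  [-1, [1.5, 5.4, 2.5], [0, 0, 0]],
  [-1, [1.9, 6.9, 2.5], [0, 0, 0]],
  [-1, [2.4, 8.4, 2.5], [0, 0, 0]],
  [-1, [2.8, 9.9, 2.5], [0, 0, 0]],
  [-1, [3.2, 11.3, 2.5], [0, 0, 0]],
])

```text
time_s: 5.45
position: [0.5652, 0.3203, 0.1872]
tcp_rot: [-3.099, -0.488, 0.005]
contact_force: [0.6, 0.1, 0.1]
finger_gap: 0.0002
```

```bash
python3 - <<'E'
from h import *
o=arm.get_obs(); print(o["position"],o["contact_force"],o["time_s"])
p,d=cap("side"); W=pts("side",d); h=cv2.cvtColor(p,cv2.COLOR_RGB2HSV)
m=(cv2.inRange(h,(5,120,50),(20,255,200))>0); m[:170]=0;m[250:]=0;m[:,:280]=0;m[:,385:]=0
A=W[m&(d>0)&(W[...,2]>.08)]; c=A.mean(0);n=np.linalg.svd(A-c)[2][2];n*=np.sign(n[2]);print(len(A),c,"angle",np.arccos(n[2]))
cv2.imwrite("pics/s3.png",cv2.resize(p[130:350,200:450,::-1],None,fx=2.7,fy=2.7))
E
```

```text
[0.56515038 0.32034936 0.18721271] [0.57413756 0.09792094 0.12153165] 5.45
1717 [ 0.58373769 -0.02819589  0.10968878] angle 0.005375533113263738
```

View pics/s3.png

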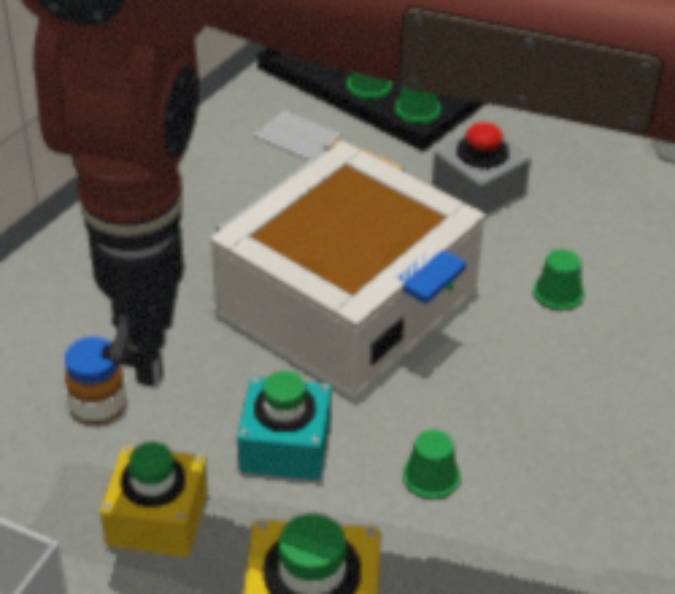

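The lid is flat (measured 0.005 rad), and the gripper is above the small yellow station, whose button is at (152,463) in the crop. I descend to just above it.

>>> apply_moves([
  [-1, [0, 0.27, -0.8], [0, 0, 0]],
  [-1, [0, 0.27, -1.6], [0, 0, 0]],
  [-1, [0, 0.27, -2.2], [0, 0, 0]],
  [-1, [0, 0.27, -2.6], [0, 0, 0]],
  [-1, [0, 0.27, -2.85], [0, 0, 0]],
  [-1, [0, 0.27, -2.95], [0, 0, 0]],
  [-1, [0, 0.27, -2.95], [0, 0, 0]],
])

```text
time_s: 6.2
position: [0.5667, 0.3302, 0.0971]
tcp_rot: [-3.092, -0.507, 0.007]
contact_force: [-0.3, 0.1, 0.2]
finger_gap: -0.0001
```

>>> apply_moves([
  [-1, [0, 0, -0.1], [0, 0, 0]],
  [-1, [0, 0, -0.2], [0, 0, 0]],
  [-1, [0, 0, -0.25], [0, 0, 0]],
  [-1, [0, 0, -0.3], [0, 0, 0]],
  [-1, [0, 0, -0.3], [0, 0, 0]],
])

```text
time_s: 6.7
position: [0.5673, 0.3303, 0.0886]
tcp_rot: [-3.091, -0.507, 0.004]
contact_force: [1.1, 0.7, 3.2]
finger_gap: 0.0002
```

>>> apply_moves([
  [-1, [0, 0, -0.08], [0, 0, 0]],
  [-1, [0, 0, -0.15], [0, 0, 0]],
  [-1, [0, 0, -0.22], [0, 0, 0]],
  [-1, [0, 0, -0.28], [0, 0, 0]],
  [-1, [0, 0, -0.28], [0, 0, 0]],
  [-1, [0, 0, -0.28], [0, 0, 0]],
])

```text
time_s: 7.3
position: [0.5674, 0.3304, 0.0803]
tcp_rot: [-3.091, -0.507, 0.004]
contact_force: [0.4, 0.3, 6.5]
finger_gap: -0.0001
```

```bash
python3 - <<'E'
from h import *
p,d=cap("side"); cv2.imwrite("pics/s4.png",cv2.resize(p[250:350,215:330,::-1],None,fx=6,fy=6,interpolation=cv2.INTER_CUBIC)); o=arm.get_obs(); print(o["position"],o["contact_force"])
E
```

```text
[0.56741955 0.33034995 0.08028631] [ 0.05220757 -0.71761124  5.8037334 ]
```

View pics/s4.png

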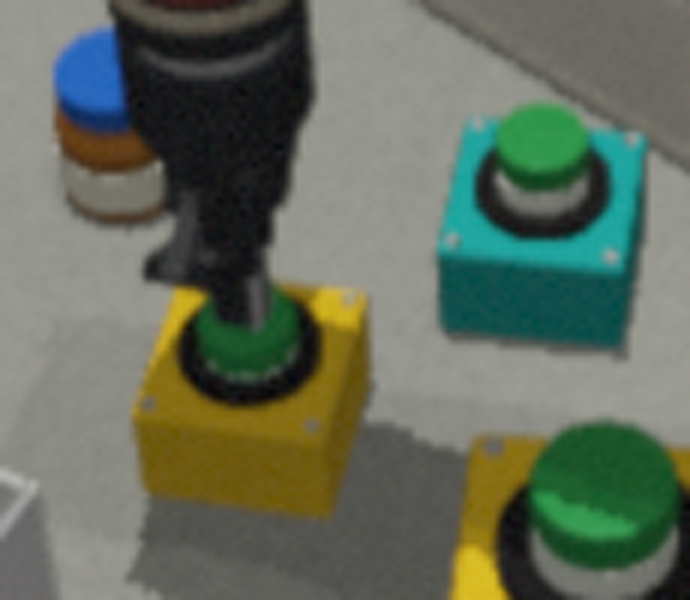

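The button is down, with only a thin sliver of the white band left at (250,375). That puts it 10–12 mm in, and the 6 N force agrees. I nudge it down about 1 mm and settle.

>>> apply_moves([
  [-1, [0, 0, -0.03], [0, 0, 0]],
  [-1, [0, 0, -0.03], [0, 0, 0]],
  [-1, [0, 0, -0.03], [0, 0, 0]],
  [-1, [0, 0, -0.03], [0, 0, 0]],
  [-1, [0, 0, -0.03], [0, 0, 0]],
])

```text
time_s: 7.85
position: [0.5674, 0.3303, 0.0795]
tcp_rot: [-3.091, -0.507, 0.004]
contact_force: [-0.1, -1.1, 5.8]
finger_gap: 0.0002
```

```bash
python3 - <<'E'
from h import *
o=arm.get_obs(); print(o["position"],o["contact_force"],o["time_s"])
if .076<o["position"][2]<.083 and o["contact_force"][2]>4: print(ticket.hand_in())
E
```

```text
[0.56741708 0.33034857 0.0794735 ] [-0.11646188 -1.05626711  5.79377293] 7.85
the job is handed in; nothing more can be done
None
```

I shut the lid, pressed the green button on the smaller yellow station half-way, and handed the job in at 7.85 s while still holding it. No verdict was reported.

- **Lid:** I pushed the tab down along its arc until it stopped at z = 0.1124 m with about 16 N. A depth fit of the lid's window afterwards gave about 0.005 rad, so it was shut before I touched the button. I did not measure the lid again after that.
- **Button:** at the end the tip was at z = 0.0795 m, which is about 12.5 mm down, with 5.8 N pushing back. The last picture, taken about 1 mm higher, still showed a thin sliver of the white band, suggesting 10–12 mm at that point. Both readings are inside the 8–16 mm window.
- **Other objects:** I saw no contact with the red stop button or the loose things. I did not measure them again at the end, and the pots in the box were hidden once the lid was shut.

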